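# Ready the cafe grinder for refilling: tray home, hopper cap off

### The arm

A 6-joint arm with a two-finger parallel gripper is mounted at the origin on the work surface. World frame = base frame: x ahead of the robot, y to its left, z up, the work surface at z = 0. Lengths are in m, angles in rad, forces in N, time in s.
With the tool pointing down it reaches from about 0.375 to 0.975 m from the base axis. Payload 3.8 kg.
Tool frame: the origin (TCP) lies midway between the tips of the shut fingers; the grasp point (between the pads) lies 19 mm behind it; z points along the fingers, y is the line along which they close (so a half turn about z gives the same grasp; the last joint's range is limited). The gripper opens to 85 mm and grips with 20 to 120 N. Pads are 22 mm wide; open, the fingers measure 114 mm over their backs; the gripper's body (76 mm by 85 mm) begins 54 mm behind the grasp point. The pads swing forward as they close: fully open they stand 13 mm farther back than shut.
Start: joints at [-1.167, 0.264, 1.604, -0, 1.274, -0.037], TCP at [0.288, -0.61, 0.231] pointing down, gripper open.
Joint ranges: [-2.63, 2.63], [-0.94, 2.18], [0.31, 2.57], [-1.31, 4.45], [0, 2.66], [-2.55, 2.55]. Speed limits (rad/s): [2.57, 2.57, 3.14, 3.14, 3.14, 3.14].

### API

Orientations are given as a rotation vector (axis times angle).
In Python, from workcell import bot, cams gives the robot as it stands.
- The arm moves only by the tool play_rows, never from a script. Its argument "rows" is a list of rows, each a list of 2 entries, a list of its own where there are three numbers: the shift along the tool's x, y, z scaled (see below), then the turn, a rotation vector about the tool's x, y, z scaled (see below). A call has 1 to 20 rows; each row is the pose to reach, as a shift and turn from the pose commanded when the call began, along the tool's axes at that moment; what a row does not reach only later rows make up. The controller multiplies each number of a shift by 250 mm and each number of a turn by 45 degrees. A row lasts 1/12 s, in which the tool goes at most 41.7 mm and 7.16 degrees, less where a joint would pass 70% of its speed; a pose out of reach is approached as far as the arm can. A call with a number of a shift or a turn outside -1 to 1 is refused whole. A call with a gripper value outside its range is refused whole. "claw" is the opening, from -1 (shut) to 1 (fully open), set as the call begins (left out, the last holds). The fingers move at their own pace and stop on an object; "newtons" is the grip in N (left out, the last holds). Time passes only in rows, so rows that repeat a pose let the fingers close. It gives the time, the measured TCP pose, the force, the opening and the grip force at its end, in the units of the state.
- bot.read_state(): the state, without advancing time (a new reading comes with each control period).
- cams.read_camera(name): name is "side" or "top" or "wrist"; returns a dict with "image" (480x640x3 uint8, red, green, blue), "K" (3x3 intrinsics, pixels), "T" (4x4, takes a point from camera to world coordinates); the wrist camera has in their place "mount" (4x4, takes a point from camera to tool coordinates, whose origin is the TCP and whose axes are the flange's). Camera axes: x right, y down, z forward; pixel columns grow to the right and rows downward; lengths in m; the calibration is good to about 2 mm. A picture is of the moment at which its call begins: read the wrist's pose just before it. There is no depth.
- bot.finish_job(): hands the job in; it is judged then, once.
The state is a dict: "time": time; "q": joint angles; "joint_vel": joint speeds; "joint_torque": joint torques, N m; "tool_pos": TCP position; "tcp_rot": TCP orientation; "wrist_force": force on the tool from outside, world axes, zero at the start; "torque": the same for the moment, N m; "width": opening from 0.0 (shut) to 1.0 (fully open); "grip_force": force on a finger pad.
Only numpy, scipy, OpenCV 4.12 (cv2) and the standard library are available. Lean on these libraries where they do the work, as an engineer would, in place of code of your own. Each camera call takes 0.05 s, during which the arm holds its last target. There are 200 camera calls.

### The job

Get the grinder ready for refilling: first slide the flat steel tray, by its upright tab, all the way home into the slot at the foot of the grinder and leave it there. Then free the twist cap on the hopper - nobody remembers which hand its thread has, so try it both ways - lift it straight off and finish while still holding it level in the gripper, well clear above the hopper, the plug under it completely out. Leave the cafe things around where they are.

Things in the scene. Friction and masses are not known exactly. Their poses are not given: they have to be found in the camera images.
- grinder: Grey counter grinder, fixed. Origin on the table, 100 mm behind the front face on the centre line; x points front (slot side) to back, z up. Plinth x -100 to 140, 150 wide, 40 high. Round hopper, 84 across, axis at x = -10, y = 0, rim 165 up. Behind it a motor housing, x 50 to 138, 120 wide, top 170 up.
- slot_mouth (a point): Centre of the tray slot's mouth at table level, on the plinth's front face; grinder's axes, x points into the slot. Slot 83 wide, 10 high, 75 deep to a solid stop; its floor is the table. Two steel guide ears, 16 high, flare 10 mm out from the mouth.
- hopper_rim (a point): Centre of the hopper's top rim, 165 above the table, on the cap's turning axis; grinder's axes. The cap's lock below it is hidden: right- or left-handed, differing from start to start. Wrong way the cap is blocked within 0.1 rad (a firm moment is felt: do not force it); right way it turns easily about 1.1 rad to a stop, and lifts straight off only there (within 0.15 rad).
- tray: Loose steel slab 120 long (x) x 80 wide (y) x 6 thick, 0.25 kg, flat on the table. Origin: centre of underside; +x end enters the slot. Grip: an upright tab 30 long (x) x 12 thick (y), centred at x = -40, top 36 above the underside. Fully home, the leading edge meets the stop: origin 15 mm inside the slot mouth, tab centre 25 mm outside the front face.
- cap: Loose hopper cap, 0.12 kg. Origin: centre of the underside of its steel disc, resting on the hopper rim; z up. Disc 82 across, 8 thick; on it an upright black wing grip, 46 long (x) x 18 thick (y), z 8 to 42, taken from above across its thickness. A plug with a locking crossbar reaches 20 below the disc. It does not rise as it turns.
- juice_a: Bystander: closed juice bottle, 56 in diameter, 150 high; origin centre of its foot.
- juice_b: Bystander: closed juice bottle, 56 in diameter, 150 high; origin centre of its foot.
- tin: Bystander: round cake tin, 110 in diameter, 70 high; origin centre of its foot.
- mug: Bystander: white mug, 76 in diameter, 85 high; origin centre of its foot.
- saucer: Bystander: white plate, 140 in diameter, 18 high; origin centre of its foot.
- jug: Bystander: steel milk jug, 84 in diameter, 100 high; origin centre of its foot.
- spoon: Bystander: steel spoon lying on the table, handle towards its -x.
Mind the look-alikes: they are no part of the job. What is shaped like the tray but purple or yellow is not meant.

How it is judged:
On the way, in this order (a step that is already met when the one before it is completed fails the run):
1. the tray is fully home in the slot (x of tray in the frame of grinder above -0.091 m and y of tray in the frame of grinder between -0.006 and 0.006 m and z of tray in the frame of grinder below 0.006 m and angle between the x axis of tray and the x axis of grinder, either way round below 0.08 rad), for 0.2 s.
2. the cap is lifted off the hopper (z of cap in the frame of hopper_rim above 0.03 m), for 0.2 s.
At the end, for the whole second after the job is handed in: The tray is within 6 mm of fully home in the slot, straight (0.08 rad, 6 mm sideways) and flat on the table, not touched; the cap is held still in the fingers, its disc more than 30 mm above the hopper rim, level within 0.3 rad, not touching the grinder (all of step 1 and z of cap in the frame of hopper_rim above 0.03 m and contact force between the fingers and cap above 2 N and contact force between cap and grinder below 0.3 N and angle between cap's own z axis and vertical below 0.3 rad and linear speed of cap below 0.03 m/s and contact force between the fingers and tray below 0.1 N); the arm keeps its last pose, push and grip.
It fails at once if a cafe thing standing around was shifted by more than 40 mm or knocked over (distance of any of juice_a, juice_b, tin, mug, saucer, jug, spoon from where it was at the start of the episode above 0.04 m or angle between any of juice_a, juice_b, tin, mug, saucer, jug's own z axis and vertical above 0.5 rad).
It also fails if it takes over 61 s, if anything falls off the work surface, if the arm or the gripper's body presses on something with over 40 N, if the wrist force passes 120 N, or if a joint passes its speed limit or range.

## Working session

There is one attempt and no reset: what is moved stays moved. The work goes in short steps, Python scripts to look and compute and a tool call to move; the robot and the scene stay as the last step left them, time stands still between calls to the robot, and variables do not carry over. Pictures are saved under pics/ and viewed, at most 10 in all, crops included, and the job is handed in when it is done.

Besides the shell and the picture viewer there is one more tool, called as a command line: name --argument value ..., lists and objects as JSON in quotes. play_rows: Moves the arm, as the interface text tells. Its arguments: {"type":"object","properties":{"rows":{"type":"array","items":{"type":"array"}},"claw":{"type":"number"},"newtons":{"type":"number"}},"required":["rows"]}

```bash
mkdir -p pics; ls
python3 - <<'E'
from workcell import bot,cams
import cv2,numpy as np
print(bot.read_state())
for n in ["side","top"]:
    c=cams.read_camera(n); cv2.imwrite(f"pics/{n}0.png",c["image"][:,:,::-1]); print(n,c["K"].tolist(),np.round(c["T"],4).tolist())
    np.savez(f"{n}0.npz",**c)
E
```

```text
pics
{'time': 0.0, 'q': array([-1.16693230e+00,  2.64800337e-01,  1.60541012e+00, -4.50231479e-06,
        1.27368661e+00, -3.69227737e-02]), 'joint_vel': array([-0.00156092, -0.00012691, -0.0007172 , -0.00155558, -0.00070682,
       -0.00069248]), 'joint_torque': array([ 1.81271524e-03, -5.15115845e+01, -3.67313755e+01,  2.30272299e-04,
        1.32361820e-02,  4.37602466e-06]), 'tool_pos': array([ 0.28767928, -0.60980253,  0.22991073]), 'tcp_rot': array([-3.06339162e+00, -6.86301505e-01,  6.66567153e-04]), 'wrist_force': array([-0.38962661, -0.11633426, -0.01844059]), 'torque': array([-0.01930255, -0.04472253, -0.10432543]), 'grip_force': 0.0, 'width': 1.0036178807891702}
side [[582.294755503187, 0.0, 322.9710194259976], [0.0, 582.294755503187, 243.90248823132077], [0.0, 0.0, 1.0]] [[-0.7365, -0.525, 0.4265, -0.1232], [-0.6763, 0.5572, -0.4819, 0.6979], [0.0154, -0.6434, -0.7654, 1.2223], [0.0, 0.0, 0.0, 1.0]]
top [[511.29905922013603, 0.0, 323.4055769721039], [0.0, 511.29905922013603, 240.2392218249693], [0.0, 0.0, 1.0]] [[0.0035, -0.9744, 0.225, 0.1484], [-1.0, -0.0024, 0.0048, 0.0064], [-0.0041, -0.225, -0.9744, 1.5831], [0.0, 0.0, 0.0, 1.0]]
```

View pics/side0.png

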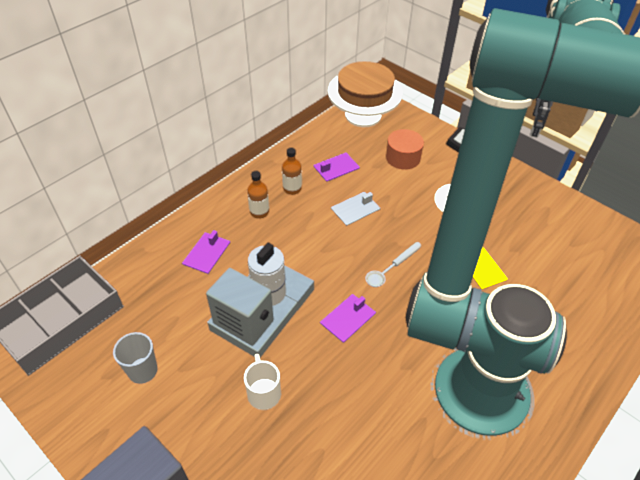

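View pics/top0.png

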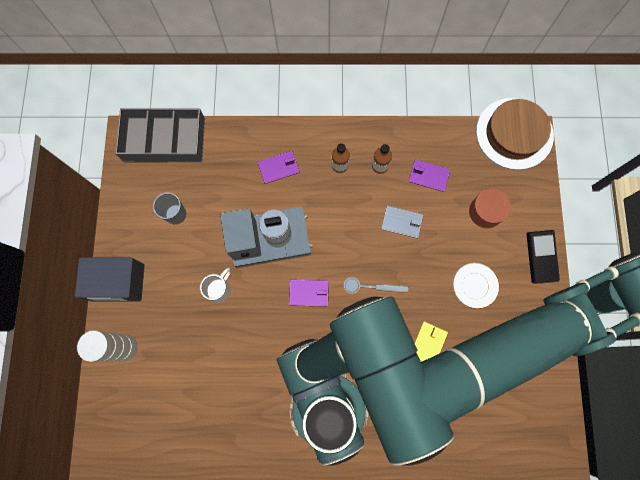

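The candidates for the tray in the top view are:
- grey slab at (403,222)
- purple slabs at (279,167), (429,175) and (309,293)
- yellow slab at (431,341)

I choose the grey one, with its tab on its right side, away from the grinder. The grinder is at (265,237), with its slot side facing right, and the cap is at (274,225). Next I'll check these in close crops.

Run:
```python
import cv2,numpy as np
for n,(x0,y0,x1,y1) in dict(top=(210,195,434,275),side=(200,185,390,355)).items():
    im=np.load(n+"0.npz")["image"][y0:y1,x0:x1,::-1]
    s=3.5
    cv2.imwrite(f"pics/{n}_crop.png",cv2.resize(im,None,fx=s,fy=s,interpolation=cv2.INTER_CUBIC))
```

```text
(no output)
```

View pics/top_crop.png

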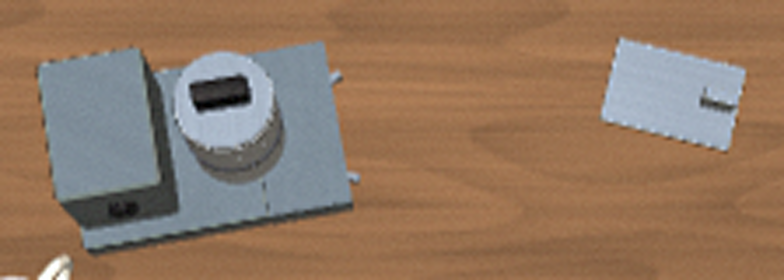

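View pics/side_crop.png

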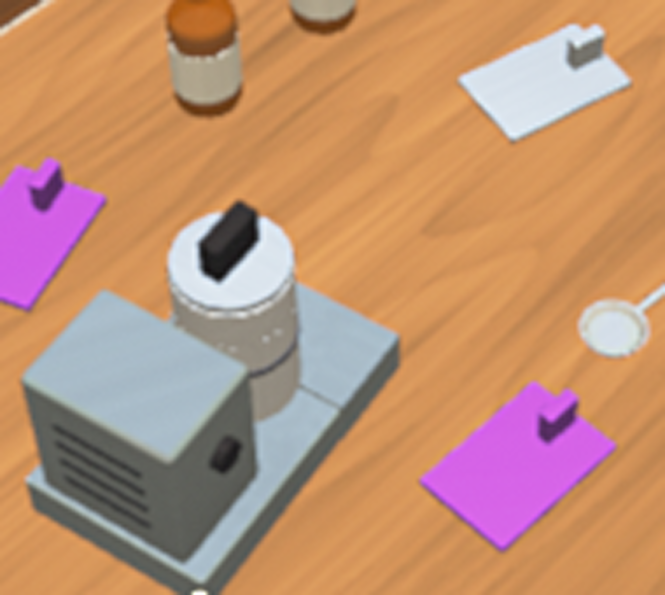

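Top crop: steel tray corners are at (620,38), (745,68), (727,151) and (601,121), with the tab on the right end. The grinder front edge runs (323,42) to (353,207) with two ears, and the cap wing is at about (219,91). The side crop agrees: the grey tray is alone at upper right and the purple look-alikes are separate.

```bash
cat > h.py <<'E'
import numpy as np,cv2
from scipy.optimize import least_squares
from scipy.spatial.transform import Rotation as R
def proj(P,K,T):
    p=(np.asarray(P)-T[:3,3])@T[:3,:3]; p=p@K.T; return p[:,:2]/p[:,2:]
def pose(p,L):
    L=np.asarray(L,float)/1000; c,s=np.cos(p[2]),np.sin(p[2])
    return np.c_[p[0]+c*L[:,0]-s*L[:,1],p[1]+s*L[:,0]+c*L[:,1],L[:,2]+(p[3] if len(p)>3 else 0)]
def fit(obs,x0):  # obs: list of (K,T,local,pix)
    f=lambda p:np.concatenate([(proj(pose(p,L),K,T)-u).ravel() for K,T,L,u in obs])
    r=least_squares(f,x0,loss='soft_l1'); return r.x,r.fun
E
python3 - <<'E'
from h import *
C={n:np.load(n+"0.npz") for n in("top","side")}
o=dict(top=(210,195),side=(200,185))
def ob(n,d): return (C[n]["K"],C[n]["T"],[k for k,_ in d],(np.array([v for _,v in d])+.5)/3.5-.5+np.array(o[n]))
tr=[ob("top",[((60,-40,6),(620,38)),((-60,-40,6),(745,68)),((-60,40,6),(727,151)),((60,40,6),(601,121))]),
    ob("side",[((60,-40,6),(459,81)),((60,40,6),(513,139)),((-60,40,6),(631,82))])]
gr=[ob("top",[((-100,-75,40),(323,42)),((-100,75,40),(353,207)),((138,-60,170),(38,65)),((50,-60,170),(138,48)),((50,60,170),(160,183)),((138,60,170),(62,197))]),
    ob("side",[((138,-60,170),(22,380)),((50,-60,170),(105,290)),((138,60,170),(165,462)),((50,60,170),(248,373)),((-100,75,40),(400,340))])]
for n,g,x in(("tray",tr,[.5,-.2,1.6,0]),("grinder",gr,[.5,.1,1.6,0])):
    p,f=fit(g,x); print(n,p.round(4),f.round(1)); p,f=fit(g,x[:3]); print(n,p.round(4))
# other things top view ground rays
for n,px in dict(spoonbowl=(352,285),spoonend=(408,289),bottle=(382,170),purp=(429,175)).items():
    K,T=C["top"]["K"],C["top"]["T"]; d=T[:3,:3]@np.linalg.inv(K)@[*px,1]; print(n,(T[:3,3]-d*T[2,3]/d[2]).round(3))
E
```

```text
tray [ 0.5777 -0.2359  1.3193 -0.0034] [-0.6 -0.8  0.2 -0.4  0.  -0.6 -0.8 -1.2  0.6 -0.2  0.9  0.7  1.4  0.5]
tray [ 0.5763 -0.2346  1.3208]
grinder [ 0.5263  0.1676  1.7416 -0.0102] [ 0.2 -0.3 -0.7 -1.7 -0.6 -1.8  0.9 -1.8  0.3 -0.6 -2.4  0.5 -0.8  0.3
  0.4 -0.2  1.5  2.1  1.9 -0.5  0.8  1.1]
grinder [0.5221 0.1689 1.7416]
spoonbowl [ 0.371 -0.075  0.   ]
spoonend [ 0.359 -0.249  0.   ]
bottle [ 0.751 -0.177  0.   ]
purp [ 0.734 -0.33   0.   ]
```

```bash
cat >> h.py <<'E'
def cmd(pos,yaw,s=None):
    from workcell import bot
    s=s or bot.read_state(); Rc=R.from_rotvec(s["tcp_rot"])
    Rt=R.from_matrix([[np.cos(yaw),np.sin(yaw),0],[np.sin(yaw),-np.cos(yaw),0],[0,0,-1]])
    d=Rc.inv().apply(np.asarray(pos)-s["tool_pos"]); w=(Rc.inv()*Rt).as_rotvec()
    print("shift",(d/.25).round(3).tolist(),"turn",np.rad2deg(w).round(2).tolist(),(np.rad2deg(w)/45).round(4).tolist(),"rows>=",np.linalg.norm(d)/.0417,np.linalg.norm(np.rad2deg(w))/7.16)
def wristT(c,s):
    T=np.eye(4);T[:3,:3]=R.from_rotvec(s["tcp_rot"]).as_matrix();T[:3,3]=s["tool_pos"]; return T@c["mount"]
E
python3 - <<'E'
from h import *
from workcell import bot,cams
cmd((.576,-.235,.24),1.32)
c=cams.read_camera("wrist");print(c["mount"].round(3).tolist(),c["K"].round(1).tolist())
E
```

```text
shift [1.683, -0.864, -0.038] turn [-0.11, -0.06, -50.37] [-0.0024, -0.0012, -1.1194] rows>= 11.342740739690807 7.03543522316685
[[-0.001, -0.958, -0.287, 0.073], [1.0, -0.001, -0.0, -0.0], [0.0, -0.287, 0.958, -0.143], [0.0, 0.0, 0.0, 1.0]] [[377.8, 0.0, 322.7], [0.0, 377.8, 237.6], [0.0, 0.0, 1.0]]
```

play_rows --rows '[[[0.85,-0.43,-0.04],[0,0,-0.55]],[[0.85,-0.43,-0.04],[0,0,-0.55]],[[0.85,-0.43,-0.04],[0,0,-0.55]],[[0.85,-0.43,-0.04],[0,0,-0.55]],[[0.85,-0.43,-0.04],[0,0,-0.55]],[[0.85,-0.43,-0.04],[0,0,-0.55]],[[0.85,-0.43,-0.04],[0,0,-0.55]]]'

```text
time: 0.73
tool_pos: [0.4375, -0.4179, 0.2414]
tcp_rot: [-2.843, -1.334, -0.004]
wrist_force: [-0.0, -0.2, 0.5]
width: 0.996
grip_force: 0.0
```

```bash
python3 -c "
from h import *
cmd((.57,-.235,.24),1.32)"
```

```text
shift [0.901, -0.06, 0.008] turn [0.02, -0.16, -25.35] [0.0005, -0.0037, -0.5633] rows>= 5.416072021977226 3.5403797755558997
```

play_rows --rows '[[[0.9,-0.06,0.01],[0,-0.004,-0.563]],[[0.9,-0.06,0.01],[0,-0.004,-0.563]],[[0.9,-0.06,0.01],[0,-0.004,-0.563]],[[0.9,-0.06,0.01],[0,-0.004,-0.563]],[[0.9,-0.06,0.01],[0,-0.004,-0.563]],[[0.9,-0.06,0.01],[0,-0.004,-0.563]],[[0.9,-0.06,0.01],[0,-0.004,-0.563]],[[0.9,-0.06,0.01],[0,-0.004,-0.563]]]'

```text
time: 1.4
tool_pos: [0.5675, -0.2402, 0.2383]
tcp_rot: [2.484, 1.922, -0.006]
wrist_force: [0.3, 0.0, 0.3]
width: 0.993
grip_force: 0.0
```

Run:
```python
from h import *
from workcell import bot,cams
s=bot.read_state();c=cams.read_camera("wrist");print(s["tool_pos"],s["tcp_rot"],s["joint_vel"].round(3))
np.savez("w1.npz",image=c["image"],K=c["K"],T=wristT(c,s)); cv2.imwrite("pics/w1.png",c["image"][:,:,::-1])
```

```text
[ 0.56749246 -0.2401627   0.2382797 ] [ 2.48383629  1.9221178  -0.00617621] [-0.038 -0.006  0.005 -0.007  0.002 -0.002]
```

View pics/w1.png

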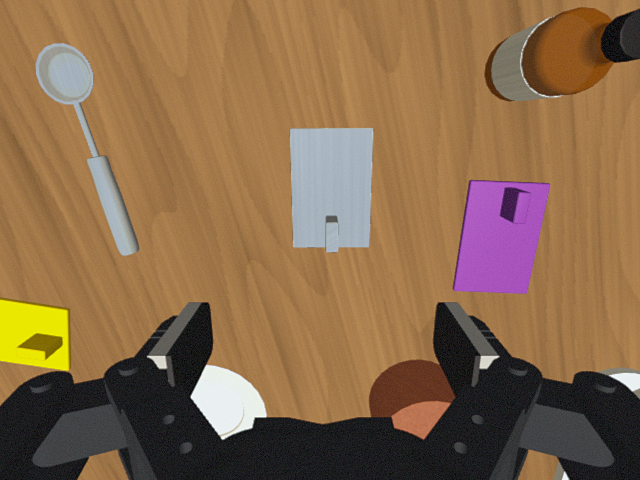

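Wrist view: the grey tray has corners at (290,128), (373,128), (370,247) and (292,247), with its tab near (332,234) at the lower end. The spoon is on the left, purple and bottle on the right, and yellow at lower left.

Run:
```python
from h import *
w=np.load("w1.npz"); g=cv2.cvtColor(w["image"],cv2.COLOR_RGB2GRAY)
u=np.float32([[290,128],[373,128],[370,247],[292,247]])
u2=cv2.cornerSubPix(g,u.reshape(-1,1,2).copy(),(4,4),(-1,-1),(3,50,.01)).reshape(-1,2);print(u2.tolist())
L=[(60,40,6),(60,-40,6),(-60,-40,6),(-60,40,6)]
for x0 in([.57,-.235,1.32,0],[.57,-.235,1.32]):
    p,f=fit([(w["K"],w["T"],L,u2)],x0);print(p.round(4),f.round(1))
t=[(-25,6,36),(-25,-6,36),(-55,-6,36),(-55,6,36)]
print(proj(pose(p,t),w["K"],w["T"]).round(1).tolist())
cmd((.52,.08,.30),1.742)
```

```text
[[289.7898864746094, 128.60972595214844], [372.2998352050781, 127.67131042480469], [368.2808837890625, 246.8390350341797], [292.5198974609375, 246.7105255126953]]
[ 0.5769 -0.2337  1.3188 -0.0038] [-0.4 -0.2  0.2  0.5  0.1 -0.2  0.1  0. ]
[ 0.577  -0.2331  1.3191] [-0.9 -0.8  0.6 -0.1  0.5  0.4 -0.3  0.6]
[[324.8, 222.1], [337.5, 222.0], [337.3, 252.1], [324.8, 252.2]]
shift [1.194, -0.506, -0.25] turn [-0.14, 0.19, -24.43] [-0.0032, 0.0043, -0.5429] rows>= 7.920457061265686 3.412018707539639
```

play_rows --rows '[[[0.6,-0.25,-0.25],[0,0,-0.54]],[[0.6,-0.25,-0.25],[0,0,-0.54]],[[0.6,-0.25,-0.25],[0,0,-0.54]],[[0.6,-0.25,-0.25],[0,0,-0.54]],[[0.6,-0.25,-0.25],[0,0,-0.54]]]'

```text
time: 1.87
tool_pos: [0.5448, -0.0769, 0.3043]
tcp_rot: [2.022, 2.401, 0.001]
wrist_force: [0.9, -0.1, 1.5]
width: 1.001
grip_force: 0.0
```

```bash
python3 -c "
from h import *
cmd((.52,.085,.30),1.742)"
```

```text
shift [0.655, 0.012, 0.016] turn [0.15, 0.1, -0.02] [0.0033, 0.0023, -0.0004] rows>= 3.9299768226942025 0.025242398858351372
```

play_rows --rows '[[[0.65,0.01,0.01],[0,0,0]],[[0.65,0.01,0.01],[0,0,0]],[[0.65,0.01,0.01],[0,0,0]],[[0.65,0.01,0.01],[0,0,0]],[[0.65,0.01,0.01],[0,0,0]],[[0.65,0.01,0.01],[0,0,0]],[[0.65,0.01,0.01],[0,0,0]]]'

```text
time: 2.45
tool_pos: [0.5204, 0.0795, 0.2978]
tcp_rot: [2.027, 2.398, -0.006]
wrist_force: [0.3, -0.2, -0.3]
width: 0.999
grip_force: 0.0
```

Run:
```python
from h import *
from workcell import bot,cams
s=bot.read_state();c=cams.read_camera("wrist");print(s["tool_pos"],s["tcp_rot"],s["joint_vel"].round(3))
np.savez("w2.npz",image=c["image"],K=c["K"],T=wristT(c,s)); cv2.imwrite("pics/w2.png",c["image"][:,:,::-1])
```

```text
[0.52038459 0.07952603 0.29780183] [ 2.02735335  2.39795303 -0.00632022] [-0.023  0.003 -0.004  0.003  0.002  0.001]
```

View pics/w2.png

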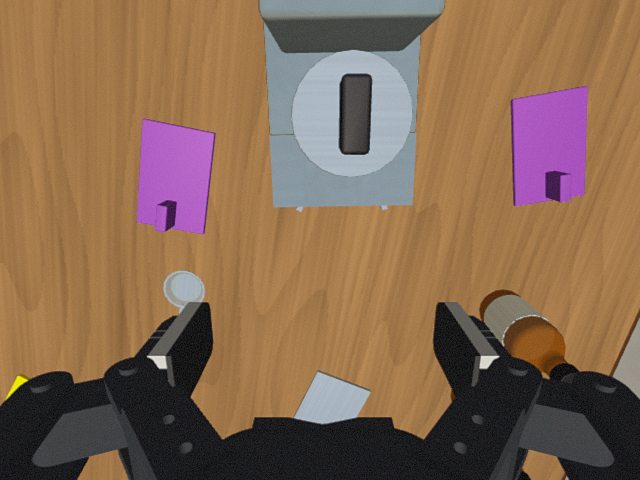

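Wrist view over the grinder: plinth front top corners are at (273,207) and (414,205), and the ears at (300,208) and (385,207). The cap disc is centred near (352,113) with its wing along image vertical, from (356,73) to (355,154).

Run:
```python
from h import *
w=np.load("w2.npz"); im=w["image"]; g=cv2.cvtColor(im,cv2.COLOR_RGB2GRAY);K,T=w["K"],w["T"]
u=np.float32([[273,207],[414,205]])
u2=cv2.cornerSubPix(g,u.reshape(-1,1,2).copy(),(4,4),(-1,-1),(3,50,.01)).reshape(-1,2);print(u2.tolist())
# disc edge pts: radial gradient search from the centre
def edge(c,r0,r1):
    P=[]
    for a in np.deg2rad(np.arange(-20,200,4)):
        r=np.arange(r0,r1,.25); m=np.float32([c[0]+r*np.cos(a)]),np.float32([c[1]+r*np.sin(a)])
        v=cv2.GaussianBlur(cv2.remap(g,*m,cv2.INTER_LINEAR).astype(float),(9,1),0)[0]; i=np.abs(np.gradient(v)).argmax(); P.append((m[0][0,i],m[1][0,i]))
    return np.float32(P)
P=edge((352,113),52,72)
def backp(u,z):
    d=(T[:3,:3]@np.linalg.inv(K)@np.c_[u,np.ones(len(u))].T).T; return T[:3,3]+d*((z-T[2,3])/d[:,2])[:,None]
for z in(.173,.165):
    Q=backp(P,z); r=least_squares(lambda p:np.hypot(Q[:,0]-p[0],Q[:,1]-p[1])-p[2],[.53,.16,.041],loss='soft_l1',f_scale=.001); print(z,"disc",r.x.round(4),np.abs(r.fun).mean())
cc=r.x
F=backp(u2,.04); print("front",F.round(4).tolist(),np.linalg.norm(F[0]-F[1])); d=F[0]-F[1]; yaw=np.arctan2(d[1],d[0])-np.pi/2; print("yaw",yaw%(2*np.pi))
m=F.mean(0)[:2]; n=np.array([np.cos(yaw),np.sin(yaw)]); print("origin",(m+.1*n).round(4),"hopper",(m+.09*n).round(4))
b=cv2.inRange(g[60:170,300:400],0,95); n_,lab,st,ce=cv2.connectedComponentsWithStats(b); i=st[1:,4].argmax()+1; 
cnt=cv2.findContours((lab==i).astype(np.uint8),0,1)[0][0]; print("wing",cv2.boundingRect(cnt)); rr=cv2.minAreaRect(cnt); bx=cv2.boxPoints(rr)+[300,60]; print(bx.round(1).tolist())
print("wing z.207",backp(bx,.207)[:,:2].round(4).tolist(), (backp(bx,.207).mean(0)).round(4))
s=3; print(st[i])
cv2.imwrite("pics/w2c.png",cv2.resize(im[40:220,250:430,::-1],None,fx=3.3,fy=3.3,interpolation=cv2.INTER_CUBIC))
```

```text
[[273.0, 207.0], [412.5540466308594, 204.23350524902344]]
0.173 disc [0.5262 0.16   0.0405] 0.00029292003119491667
0.165 disc [0.5268 0.1602 0.0417] 0.00030107909136914716
front [[0.4689, 0.0573, 0.04], [0.6169, 0.0853, 0.04]] 0.15065587474090825
yaw 1.7579007042262482
origin [0.5243 0.1696] hopper [0.5262 0.1598]
wing (39, 14, 33, 81)
[[338.0, 153.8], [340.2, 73.2], [371.6, 74.1], [369.4, 154.7]]
wing z.207 [[0.5199, 0.136], [0.5132, 0.1805], [0.5309, 0.183], [0.5387, 0.1386]] [0.5257 0.1595 0.207 ]
[  39   14   33   81 2484]
```

View pics/w2c.png

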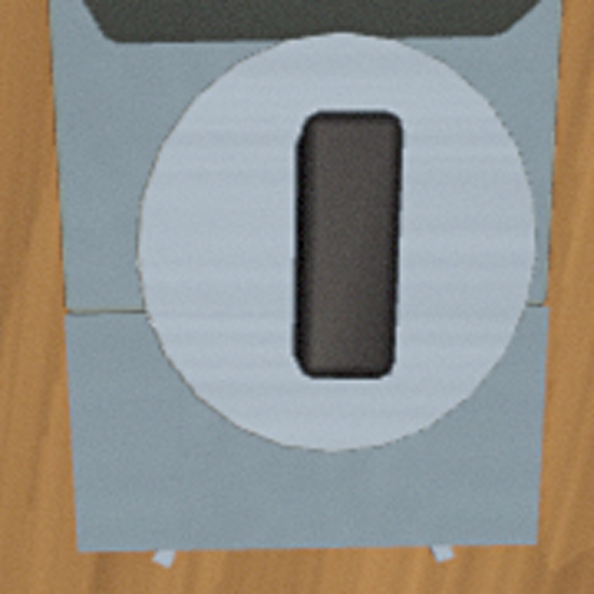

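```bash
cat >> h.py <<'E'
def cmdt(pos,yaw,th=0.,s=None):
    from workcell import bot
    s=s or bot.read_state(); Rc=R.from_rotvec(s["tcp_rot"])
    Rt=R.from_matrix([[np.cos(yaw),np.sin(yaw),0],[np.sin(yaw),-np.cos(yaw),0],[0,0,-1]])*R.from_rotvec([0,th,0])
    d=Rc.inv().apply(np.asarray(pos)-s["tool_pos"]); w=(Rc.inv()*Rt).as_rotvec()
    print("shift",(d/.25).round(3).tolist(),"turn",(np.rad2deg(w)/45).round(3).tolist(),"rows>=",round(np.linalg.norm(d)/.0417,1),round(np.linalg.norm(np.rad2deg(w))/7.16,1))
E
python3 -c "
from h import *
cmdt((.5681,-.12,.2),1.319,.35)"
```

```text
shift [-0.816, 0.057, 0.394] turn [-0.095, 0.444, 0.526] rows>= 5.4 4.4
```

play_rows --rows '[[[-0.5,0.03,0],[-0.095,0.444,0.526]],[[-0.82,0.06,0.2],[-0.095,0.444,0.526]],[[-0.82,0.06,0.39],[-0.095,0.444,0.526]],[[-0.82,0.06,0.39],[-0.095,0.444,0.526]],[[-0.82,0.06,0.39],[-0.095,0.444,0.526]],[[-0.82,0.06,0.39],[-0.095,0.444,0.526]],[[-0.82,0.06,0.39],[-0.095,0.444,0.526]]]' --claw 0 --newtons 40

```text
time: 3.08
tool_pos: [0.5669, -0.1254, 0.1957]
tcp_rot: [-2.296, -1.766, -0.4]
wrist_force: [-0.5, -0.2, 0.3]
width: 0.501
grip_force: 0.0
```

```bash
python3 -c "
from h import *
cmdt((.5681,-.2679,.09),1.319,.35)"
```

```text
shift [-0.661, 0.153, 0.208] turn [-0.005, 0.0, -0.011] rows>= 4.3 0.1
```

play_rows --rows '[[[-0.66,0.153,0.208],[-0.005,0,-0.011]],[[-0.66,0.153,0.208],[-0.005,0,-0.011]],[[-0.66,0.153,0.208],[-0.005,0,-0.011]],[[-0.66,0.153,0.208],[-0.005,0,-0.011]],[[-0.66,0.153,0.208],[-0.005,0,-0.011]],[[-0.66,0.153,0.208],[-0.005,0,-0.011]],[[-0.66,0.153,0.208],[-0.005,0,-0.011]],[[-0.66,0.153,0.208],[-0.005,0,-0.011]]]'

```text
time: 3.75
tool_pos: [0.573, -0.2606, 0.097]
tcp_rot: [-2.285, -1.791, -0.413]
wrist_force: [0.8, 0.5, -0.8]
width: 0.502
grip_force: 0.0
```

Run:
```python
from h import *
from workcell import bot,cams
s=bot.read_state();c=cams.read_camera("wrist");print(s["tool_pos"],s["tcp_rot"])
im=c["image"].copy(); T=wristT(c,s); w=np.load("w1.npz")
p=(.577,-.2335,1.319)
for L in [(60,40,6),(60,-40,6),(-25,6,36),(-25,-6,36),(-55,-6,36),(-55,6,36),(-60,-40,6),(-60,40,6)]:
    u=proj(pose(p,[L]),c["K"],T)[0]; cv2.circle(im,tuple(int(v) for v in u.round()),3,(255,0,0),1)
cv2.imwrite("pics/w3.png",im[:,:,::-1])
cmdt((.5681,-.2679,.013),1.319,.35,s)
```

```text
[ 0.57302071 -0.26064955  0.09701452] [-2.28494355 -1.79079687 -0.41292902]
shift [-0.146, -0.015, 0.304] turn [0.006, -0.001, 0.014] rows>= 2.0 0.1
```

View pics/w3.png

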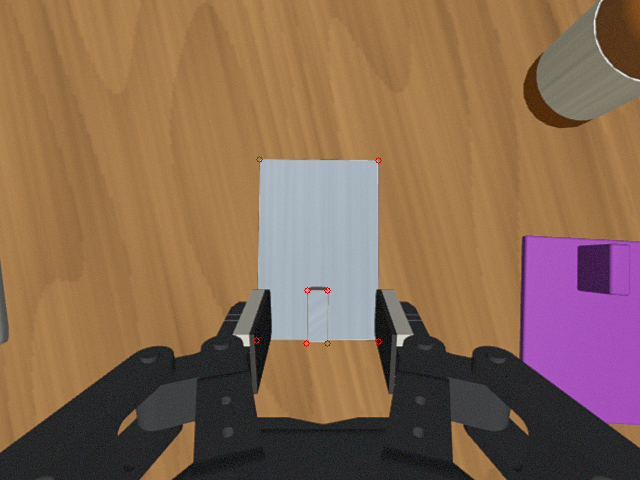

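The projected tray and tab outline lies on the picture: tab top (307–328, 291–344), centred between the fingers.

play_rows --rows '[[[-0.07,-0.01,0.15],[0.006,0,0.014]],[[-0.11,-0.013,0.23],[0.006,0,0.014]],[[-0.14,-0.015,0.29],[0.006,0,0.014]],[[-0.14,-0.015,0.29],[0.006,0,0.014]],[[-0.14,-0.015,0.29],[0.006,0,0.014]],[[-0.14,-0.015,0.29],[0.006,0,0.014]]]'

```text
time: 4.3
tool_pos: [0.5688, -0.268, 0.0171]
tcp_rot: [-2.291, -1.778, -0.406]
wrist_force: [0.9, -0.1, -0.3]
width: 0.502
grip_force: 0.0
```

```bash
python3 -c "
from h import *
cmdt((.5681,-.2679,.013),1.319,.35)"
```

```text
shift [-0.006, -0.003, 0.015] turn [0.001, -0.001, 0.002] rows>= 0.1 0.0
```

play_rows --rows '[[[-0.004,-0.003,0.01],[0,0,0]],[[-0.004,-0.003,0.01],[0,0,0]],[[-0.004,-0.003,0.01],[0,0,0]],[[-0.004,-0.003,0.01],[0,0,0]],[[-0.004,-0.003,0.01],[0,0,0]],[[-0.004,-0.003,0.01],[0,0,0]]]' --claw -1 --newtons 40

```text
time: 4.8
tool_pos: [0.5677, -0.2685, 0.014]
tcp_rot: [-2.291, -1.777, -0.406]
wrist_force: [0.5, -1.3, 6.3]
width: 0.129
grip_force: 40.3
```

Run:
```python
from h import *
from workcell import bot
s=bot.read_state(); print(s["tool_pos"],s["wrist_force"],s["torque"],s["grip_force"],s["width"])
# TCP offset from tray origin along tray x at grasp
g=1.75;n=np.array([np.cos(g),np.sin(g)]); ex=np.array([np.cos(1.319),np.sin(1.319)]);ey=np.array([-ex[1],ex[0]])
d=s["tool_pos"][:2]-[.577,-.2335]; a,b=d@ex,d@ey; print("offset",a,b)
m=np.array([.5421,.0712]); t=m-.09*n+a*n; print(t)
cmdt((*t,s["tool_pos"][2]),g,.35,s)
```

```text
[ 0.56769645 -0.26845248  0.01398691] [ 0.5058093  -1.28738852  6.31045763] [0.08435319 0.00670966 0.01682613] 40.31683623790741 0.1293786708875589
offset -0.03616822766886703 0.00030197669731648615
[ 0.56458899 -0.05294776]
shift [0.781, -0.227, 0.286] turn [0.189, -0.001, -0.515] rows>= 5.2 3.4
```

play_rows --rows '[[[0.07,-0.02,0.024],[0.016,0,-0.043]],[[0.15,-0.044,0.054],[0.036,0,-0.1]],[[0.25,-0.073,0.091],[0.06,0,-0.165]],[[0.35,-0.102,0.128],[0.085,0,-0.23]],[[0.45,-0.131,0.165],[0.109,0,-0.297]],[[0.55,-0.16,0.201],[0.133,0,-0.363]],[[0.65,-0.189,0.238],[0.157,0,-0.429]],[[0.72,-0.209,0.264],[0.174,0,-0.475]],[[0.76,-0.221,0.278],[0.184,0,-0.501]],[[0.78,-0.227,0.286],[0.189,0,-0.515]],[[0.78,-0.227,0.286],[0.189,0,-0.515]],[[0.78,-0.227,0.286],[0.189,0,-0.515]],[[0.78,-0.227,0.286],[0.189,0,-0.515]],[[0.78,-0.227,0.286],[0.189,0,-0.515]]]'

```text
time: 5.97
tool_pos: [0.5649, -0.0517, 0.014]
tcp_rot: [-1.829, -2.19, -0.327]
wrist_force: [1.8, 3.1, 6.0]
width: 0.131
grip_force: 40.1
```

Run:
```python
from h import *
from workcell import bot,cams
s=bot.read_state();c=cams.read_camera("wrist");print(s["tool_pos"],s["tcp_rot"],s["wrist_force"])
np.savez("w4.npz",image=c["image"],K=c["K"],T=wristT(c,s)); cv2.imwrite("pics/w4.png",c["image"][:,:,::-1])
cmdt((.56459,-.05295,.014),1.75,.35,s)
```

```text
[ 0.56492122 -0.05173613  0.01395523] [-1.82945894 -2.18966157 -0.32729183] [1.842132   3.05003976 5.98925054]
shift [-0.004, -0.002, -0.002] turn [0.001, -0.004, -0.0] rows>= 0.0 0.0
```

View pics/w4.png

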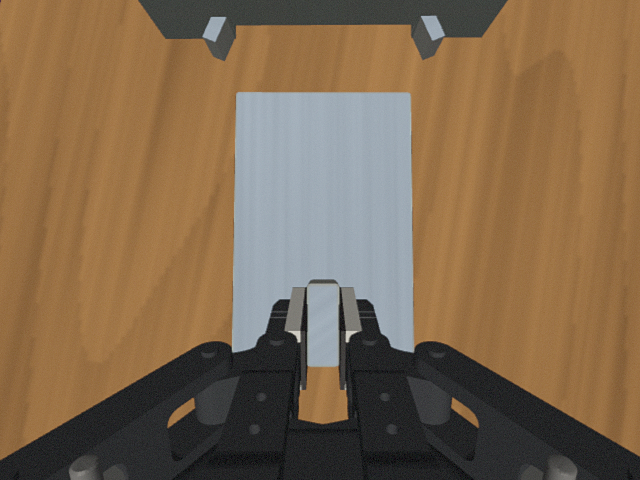

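The tray's leading edge (237–411, row 92) is centred and parallel between the ears (235 and 413), with midpoint 324 for both. Now I'll slide it in.

play_rows --rows '[[[0.02,0,0.007],[0,0,0]],[[0.045,0,0.016],[0,0,0]],[[0.07,0,0.025],[0,0,0]],[[0.095,0,0.035],[0,0,0]],[[0.12,0,0.044],[0,0,0]],[[0.145,0,0.053],[0,0,0]],[[0.17,0,0.062],[0,0,0]],[[0.195,0,0.071],[0,0,0]],[[0.22,0,0.08],[0,0,0]],[[0.245,0,0.089],[0,0,0]],[[0.27,0,0.099],[0,0,0]],[[0.295,0,0.108],[0,0,0]],[[0.32,0,0.117],[0,0,0]],[[0.34,0,0.124],[0,0,0]],[[0.34,0,0.124],[0,0,0]]]'

```text
time: 7.27
tool_pos: [0.5488, 0.0364, 0.014]
tcp_rot: [-1.83, -2.192, -0.326]
wrist_force: [1.3, -1.2, 6.0]
width: 0.126
grip_force: 40.2
```

play_rows --rows '[[[0.01,0,0.004],[0,0,0]],[[0.02,0,0.007],[0,0,0]],[[0.03,0,0.011],[0,0,0]],[[0.04,0,0.015],[0,0,0]],[[0.05,0,0.018],[0,0,0]],[[0.052,0,0.019],[0,0,0]],[[0.052,0,0.019],[0,0,0]]]'

```text
time: 7.85
tool_pos: [0.5466, 0.049, 0.0139]
tcp_rot: [-1.831, -2.192, -0.325]
wrist_force: [1.0, -3.1, 6.0]
width: 0.133
grip_force: 40.5
```

Not at the stop yet, so I'll press on in 1 mm steps.

play_rows --rows '[[[0.004,0,0.0015],[0,0,0]],[[0.008,0,0.003],[0,0,0]],[[0.012,0,0.0045],[0,0,0]],[[0.012,0,0.0045],[0,0,0]],[[0.012,0,0.0045],[0,0,0]]]'

```text
time: 8.27
tool_pos: [0.547, 0.0502, 0.014]
tcp_rot: [-1.832, -2.196, -0.324]
wrist_force: [1.7, -10.8, 6.4]
width: 0.132
grip_force: 40.8
```

play_rows --rows '[[[0.004,0,0.0015],[0,0,0]],[[0.008,0,0.003],[0,0,0]],[[0.008,0,0.003],[0,0,0]],[[0.008,0,0.003],[0,0,0]]]'

```text
time: 8.6
tool_pos: [0.5472, 0.0503, 0.0139]
tcp_rot: [-1.834, -2.199, -0.322]
wrist_force: [1.7, -18.0, 6.4]
width: 0.13
grip_force: 41.3
```

play_rows --rows '[[[-0.008,0,-0.003],[0,0,0]],[[-0.008,0,-0.003],[0,0,0]],[[-0.008,0,-0.003],[0,0,0]],[[-0.008,0,-0.003],[0,0,0]],[[-0.008,0,-0.1],[0,0,0]],[[-0.008,0,-0.25],[0,0,0]],[[-0.008,0,-0.4],[0,0,0]],[[-0.008,0,-0.55],[0,0,0]],[[-0.008,0,-0.7],[0,0,0]],[[-0.008,0,-0.85],[0,0,0]],[[-0.008,0,-0.9],[0,0,0]],[[-0.008,0,-0.9],[0,0,0]]]' --claw 0.2

```text
time: 9.6
tool_pos: [0.561, -0.0237, 0.2274]
tcp_rot: [-1.832, -2.195, -0.329]
wrist_force: [-0.0, 0.5, -0.6]
width: 0.6
grip_force: 0.0
```

Run:
```python
from h import *
from workcell import bot,cams
s=bot.read_state();c=cams.read_camera("wrist");print(s["tool_pos"],s["wrist_force"])
T=wristT(c,s);np.savez("w5.npz",image=c["image"],K=c["K"],T=T)
n=np.array([np.cos(1.75),np.sin(1.75)]); o=np.array([.5243,.1696])-.085*n; p=(*o,1.75)
im=c["image"].copy()
for L in [(-25,6,36),(-25,-6,36),(-55,-6,36),(-55,6,36),(-60,-40,6),(-60,40,6)]:
    u=proj(pose(p,[L]),c["K"],T)[0]; cv2.circle(im,tuple(int(v) for v in u.round()),3,(255,0,0),1)
cv2.imwrite("pics/w5.png",im[:,:,::-1])
cmdt((.526,.16,.29),1.742,0,s)
```

```text
[ 0.56100238 -0.02371606  0.22744012] [-0.03735483  0.50455625 -0.62315042]
shift [0.789, -0.006, 0.02] turn [0.005, -0.444, 0.011] rows>= 4.7 2.8
```

View pics/w5.png

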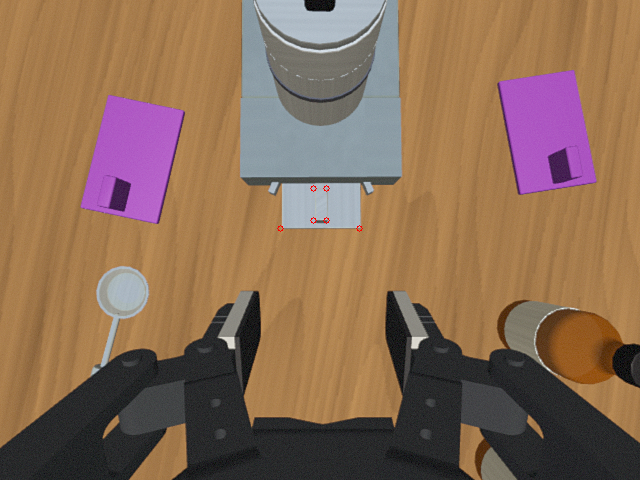

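The tray's back edge (281–360, row 229) and its tab sit on the predicted home positions. Now to the cap.

play_rows --rows '[[[0.4,0,-0.12],[0.005,-0.444,0.011]],[[0.79,-0.006,0.02],[0.005,-0.444,0.011]],[[0.79,-0.006,0.02],[0.005,-0.444,0.011]],[[0.79,-0.006,0.02],[0.005,-0.444,0.011]],[[0.79,-0.006,0.02],[0.005,-0.444,0.011]],[[0.79,-0.006,0.02],[0.005,-0.444,0.011]],[[0.79,-0.006,0.02],[0.005,-0.444,0.011]],[[0.79,-0.006,0.02],[0.005,-0.444,0.011]],[[0.79,-0.006,0.02],[0.005,-0.444,0.011]]]'

```text
time: 10.4
tool_pos: [0.5227, 0.1601, 0.2842]
tcp_rot: [-2.018, -2.396, 0.011]
wrist_force: [-0.1, 0.4, 0.4]
width: 0.602
grip_force: 0.0
```

Run:
```python
from h import *
cmdt((.5262,.16,.215),1.742,0)
```

```text
shift [-0.003, 0.017, 0.276] turn [-0.014, -0.003, -0.0] rows>= 1.7 0.1
```

play_rows --rows '[[[-0.003,0.017,0.14],[-0.014,-0.003,0]],[[-0.003,0.017,0.276],[-0.014,-0.003,0]],[[-0.003,0.017,0.276],[-0.014,-0.003,0]],[[-0.003,0.017,0.276],[-0.014,-0.003,0]],[[-0.003,0.017,0.276],[-0.014,-0.003,0]]]'

```text
time: 10.82
tool_pos: [0.528, 0.1604, 0.2183]
tcp_rot: [2.023, 2.4, 0.005]
wrist_force: [-0.3, 0.3, 0.5]
width: 0.597
grip_force: 0.0
```

Run:
```python
from h import *
from workcell import bot,cams
s=bot.read_state();print(s["wrist_force"],s["tool_pos"])
cmdt((.5262,.16,.183),1.742,0,s)
```

```text
[-0.32526012  0.31092762  0.53879262] [0.52796969 0.16035539 0.21829582]
shift [-0.0, -0.008, 0.141] turn [0.005, -0.001, -0.002] rows>= 0.8 0.0
```

play_rows --rows '[[[0,-0.008,0.07],[0.005,0,0]],[[0,-0.008,0.14],[0.005,0,0]],[[0,-0.008,0.14],[0.005,0,0]],[[0,-0.008,0.14],[0.005,0,0]],[[0,-0.008,0.14],[0.005,0,0]]]'

```text
time: 11.23
tool_pos: [0.527, 0.1612, 0.1849]
tcp_rot: [2.022, 2.402, 0.005]
wrist_force: [0.8, 0.3, -0.6]
width: 0.599
grip_force: 0.0
```

play_rows --rows '[[[0,0,0],[0,0,0]],[[0,0,0],[0,0,0]],[[0,0,0],[0,0,0]],[[0,0,0],[0,0,0]],[[0,0,0],[0,0,0]],[[0,0,0],[0,0,0]],[[0,0,0],[0,0,0]]]' --claw -1 --newtons 60

```text
time: 11.82
tool_pos: [0.5265, 0.1613, 0.1841]
tcp_rot: [2.022, 2.403, 0.004]
wrist_force: [0.2, -0.5, 6.3]
width: 0.199
grip_force: 62.1
```

Run:
```python
from h import *
from workcell import bot,cams
s=bot.read_state();print(s["wrist_force"],s["torque"],s["tool_pos"],s["q"].round(3),s["width"])
cmdt((.5262,.16,.183),1.742,0,s)
```

```text
[ 0.23036959 -0.48692339  6.2906055 ] [ 0.00817343  0.05630162 -0.00509949] [0.52652725 0.161295   0.18411088] [2.520e-01 6.300e-02 1.926e+00 1.000e-03 1.150e+00 8.000e-02] 0.1990405851512477
shift [-0.005, -0.002, 0.004] turn [0.003, -0.001, 0.001] rows>= 0.0 0.0
```

The wing is gripped (17 mm opening). I'll try one way gently, 0.12 rad about tool +z.

play_rows --rows '[[[0,0,0],[0,0,0.03]],[[0,0,0],[0,0,0.06]],[[0,0,0],[0,0,0.09]],[[0,0,0],[0,0,0.12]],[[0,0,0],[0,0,0.15]],[[0,0,0],[0,0,0.15]],[[0,0,0],[0,0,0.15]]]'

```text
time: 12.4
tool_pos: [0.5266, 0.1613, 0.1841]
tcp_rot: [2.16, 2.28, 0.004]
wrist_force: [-0.3, -1.0, 5.5]
width: 0.199
grip_force: 62.2
```

Run:
```python
from h import *
from workcell import bot,cams
s=bot.read_state();print(s["wrist_force"],s["torque"],s["tool_pos"],s["q"].round(3),s["joint_torque"].round(2),s["width"])
```

```text
[-0.27751261 -0.96369782  5.46684318] [-0.05715388  0.09251025 -0.1009457 ] [0.52658752 0.16125632 0.18408566] [2.520e-01 6.300e-02 1.926e+00 1.000e-03 1.150e+00 1.980e-01] [ 3.000e-01 -3.561e+01 -3.219e+01  3.000e-02 -6.000e-02 -1.100e-01] 0.1989279628849591
```

play_rows --rows '[[[0,0,0],[0,0,0.04]],[[0,0,0],[0,0,0.08]],[[0,0,0],[0,0,0.12]],[[0,0,0],[0,0,0.16]],[[0,0,0],[0,0,0.16]]]'

```text
time: 12.82
tool_pos: [0.5266, 0.1613, 0.1841]
tcp_rot: [2.3, 2.138, 0.004]
wrist_force: [0.6, -0.3, 5.8]
width: 0.198
grip_force: 62.1
```

Run:
```python
from h import *
from workcell import bot,cams
s=bot.read_state();print(s["wrist_force"],s["torque"],s["tool_pos"],s["q"].round(3),s["joint_torque"].round(2),s["width"])
```

```text
[ 0.64450918 -0.30346672  5.76920091] [-0.05320979  0.06794811 -0.18577662] [0.5265833  0.16129197 0.18408067] [2.520e-01 6.300e-02 1.926e+00 1.000e-03 1.150e+00 3.240e-01] [ 2.600e-01 -3.565e+01 -3.217e+01  2.000e-02 -3.000e-02  1.700e-01] 0.1980187295526969
```

Total 0.24 rad with only a slight moment and the opening unchanged, so the cap is turning with the gripper. I'll continue this way.

play_rows --rows '[[[0,0,0],[0,0,0.06]],[[0,0,0],[0,0,0.12]],[[0,0,0],[0,0,0.18]],[[0,0,0],[0,0,0.24]],[[0,0,0],[0,0,0.3]],[[0,0,0],[0,0,0.36]],[[0,0,0],[0,0,0.42]],[[0,0,0],[0,0,0.48]],[[0,0,0],[0,0,0.54]],[[0,0,0],[0,0,0.6]],[[0,0,0],[0,0,0.66]],[[0,0,0],[0,0,0.72]],[[0,0,0],[0,0,0.76]],[[0,0,0],[0,0,0.76]]]'

```text
time: 13.98
tool_pos: [0.5266, 0.1613, 0.1841]
tcp_rot: [2.828, 1.368, 0.005]
wrist_force: [0.9, -0.0, 6.4]
width: 0.194
grip_force: 62.1
```

Run:
```python
from h import *
from workcell import bot,cams
s=bot.read_state();print(s["wrist_force"],s["torque"],s["tool_pos"],s["q"].round(3),s["joint_torque"].round(2),s["width"])
```

```text
[ 0.92728839 -0.01362879  6.39902923] [-0.08846028 -0.0002926  -0.14547658] [0.5266376  0.16126341 0.18407902] [0.252 0.063 1.925 0.    1.15  0.921] [ 3.200e-01 -3.564e+01 -3.218e+01  1.000e-01 -2.000e-02  1.800e-01] 0.19387873214280793
```

Turned 0.84 rad easily. Now to the stop at about 1.1 rad.

play_rows --rows '[[[0,0,0],[0,0,0.06]],[[0,0,0],[0,0,0.12]],[[0,0,0],[0,0,0.18]],[[0,0,0],[0,0,0.24]],[[0,0,0],[0,0,0.29]],[[0,0,0],[0,0,0.32]],[[0,0,0],[0,0,0.34]],[[0,0,0],[0,0,0.34]],[[0,0,0],[0,0,0.34]]]'

```text
time: 14.73
tool_pos: [0.5271, 0.1602, 0.1841]
tcp_rot: [2.98, 0.986, 0.005]
wrist_force: [1.7, -2.7, 4.8]
width: 0.196
grip_force: 63.9
```

Run:
```python
from h import *
from workcell import bot,cams
s=bot.read_state();print(s["wrist_force"],s["torque"],s["tool_pos"],s["q"].round(3),s["joint_torque"].round(2),s["width"])
```

```text
[ 1.72348767 -2.65572951  4.84720819] [-0.48641754 -0.21591526  1.39052098] [0.52705085 0.16023735 0.18411371] [ 0.251  0.063  1.925 -0.003  1.15   1.184] [  0.57 -35.77 -32.03   1.59   0.15   1.38] 0.19641424373552216
```

The stop is felt (1.4 N m at 1.10 rad). I'll ease back slightly and lift slowly.

play_rows --rows '[[[0,0,0],[0,0,-0.02]],[[0,0,0],[0,0,-0.03]],[[0,0,0],[0,0,-0.03]],[[0,0,-0.02],[0,0,-0.03]],[[0,0,-0.04],[0,0,-0.03]],[[0,0,-0.06],[0,0,-0.03]],[[0,0,-0.06],[0,0,-0.03]]]' --newtons 70

```text
time: 15.32
tool_pos: [0.5256, 0.1593, 0.1959]
tcp_rot: [2.969, 1.018, -0.002]
wrist_force: [5.5, -5.0, -5.9]
width: 0.196
grip_force: 69.7
```

Run:
```python
from h import *
from workcell import bot,cams
s=bot.read_state();print(s["wrist_force"],s["torque"],s["tool_pos"],s["q"].round(3),s["width"])
```

```text
[ 5.51050508 -4.99351989 -5.91937661] [-0.83098949 -0.87287987  0.57293043] [0.52563673 0.15929027 0.19591746] [ 0.251  0.053  1.913 -0.003  1.176  1.162] 0.19617370284365643
```

play_rows --rows '[[[0,0,-0.02],[0,0,0]],[[0,0,-0.04],[0,0,0]],[[0,0,-0.06],[0,0,0]],[[0,0,-0.06],[0,0,0]]]'

```text
time: 15.65
tool_pos: [0.5257, 0.1614, 0.2135]
tcp_rot: [-2.972, -1.015, -0.001]
wrist_force: [0.4, 0.0, -0.2]
width: 0.194
grip_force: 70.4
```

Run:
```python
from h import *
from workcell import bot,cams
s=bot.read_state();print(s["wrist_force"],s["torque"],s["tool_pos"],s["q"].round(3),s["width"])
```

```text
[ 0.42466666  0.03354228 -0.1773303 ] [-0.03210357 -0.02130053  0.00985128] [0.52571761 0.16137145 0.21353553] [2.520e-01 3.900e-02 1.894e+00 1.000e-03 1.207e+00 1.164e+00] 0.19411952625086892
```

play_rows --rows '[[[0,0,-0.04],[0,0,0]],[[0,0,-0.1],[0,0,0]],[[0,0,-0.17],[0,0,0]],[[0,0,-0.24],[0,0,0]],[[0,0,-0.3],[0,0,0]],[[0,0,-0.32],[0,0,0]],[[0,0,-0.32],[0,0,0]],[[0,0,-0.32],[0,0,0]],[[0,0,-0.32],[0,0,0]],[[0,0,-0.32],[0,0,0]]]'

```text
time: 16.48
tool_pos: [0.5247, 0.1608, 0.2911]
tcp_rot: [-2.972, -1.016, 0.004]
wrist_force: [-0.4, -0.3, -1.5]
width: 0.203
grip_force: 70.4
```

Run:
```python
from h import *
from workcell import bot,cams
s=bot.read_state();print(s["wrist_force"],s["tool_pos"],s["tcp_rot"],s["width"],s["grip_force"],abs(s["joint_vel"]).max())
c=cams.read_camera("side"); o=np.load("side0.npz")["image"]; im=c["image"]
# expected pixel of old disc top (front part) and of the raised disc underside/top
rise=s["tool_pos"][2]-.184
for n,dz in(("rest",0),("raised",rise)):
    a=np.linspace(0,2*np.pi,24,endpoint=False)
    P=np.c_[.5262+.034*np.cos(a),.160+.034*np.sin(a),np.full(24,.173+dz)]
    u=proj(P,c["K"],c["T"]).round().astype(int)
    print(n,dz,u.mean(0),"now",[im[y,x].tolist() for x,y in u[::3]],"before",[o[y,x].tolist() for x,y in u[::3]])
# wrist: disc edge in view
c=cams.read_camera("wrist");T=wristT(c,s)
P=np.c_[s["tool_pos"][0]+.034*np.cos(a),s["tool_pos"][1]+.034*np.sin(a),np.full(24,.173+rise)]
u=proj(P,c["K"],T).round().astype(int); print([(x,y,c["image"][y,x].tolist()) for x,y in u[::2] if 0<=x<640 and 0<=y<480])
```

```text
[-0.36142211 -0.28802701 -1.50150653] [0.52469631 0.16076919 0.2910512 ] [-2.97191823 -1.01579791  0.0039597 ] 0.2025338836804502 70.42298555374146 0.002675184807769444
rest 0 [266.125 259.   ] now [[231, 235, 240], [145, 140, 130], [244, 245, 247], [239, 243, 246], [230, 234, 238], [170, 170, 164], [243, 247, 250], [238, 243, 247]] before [[221, 230, 239], [217, 227, 236], [218, 227, 236], [224, 233, 242], [222, 231, 240], [220, 230, 239], [219, 229, 238], [59, 57, 56]]
raised 0.10705119965635845 [263.20833333 228.125     ] now [[37, 37, 40], [220, 230, 239], [221, 230, 238], [224, 233, 240], [221, 231, 238], [222, 231, 239], [187, 202, 219], [45, 45, 46]] before [[202, 140, 85], [210, 146, 89], [211, 147, 89], [203, 141, 85], [214, 148, 91], [206, 143, 86], [201, 140, 86], [110, 64, 26]]
[(np.int64(372), np.int64(238), [180, 192, 202]), (np.int64(334), np.int64(222), [174, 187, 196]), (np.int64(292), np.int64(227), [177, 190, 198]), (np.int64(260), np.int64(251), [175, 187, 198]), (np.int64(247), np.int64(286), [175, 190, 199]), (np.int64(254), np.int64(321), [176, 187, 199]), (np.int64(278), np.int64(348), [30, 27, 29]), (np.int64(313), np.int64(361), [46, 41, 41]), (np.int64(350), np.int64(357), [86, 83, 79]), (np.int64(381), np.int64(337), [27, 19, 25]), (np.int64(398), np.int64(305), [174, 186, 195]), (np.int64(395), np.int64(268), [174, 188, 196])]
```

The side view has disc colour at the raised position (about 107 mm up) and the open hopper at the rest position. The cap is held still, so I'll hand in.

```bash
python3 -c "
from workcell import bot
print(bot.finish_job())"
```

```text
the job is handed in; nothing more can be done
None
```

I handed the job in at about 17 s: the tray is home against the slot's stop, and the cap, which turned freely on the first direction tried, is off and held still and level about 107 mm above the rim. The hand-in gave no verdict, and I didn't re-check the tray after lifting the cap.

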